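# Put the cleaning things back on the under-sink turntable

## Robot

A 7-joint arm with a two-finger parallel gripper is mounted at the origin on the work surface. World frame = base frame: x ahead of the robot, y to its left, z up, the work surface at z = 0. Lengths are in m, angles in rad, forces in N, time in s.
With the tool pointing down it reaches from about 0.4 to 0.85 m from the base axis. Payload 4.5 kg.
Tool frame: the origin (TCP) lies at the very end of the fingers, on their centre line; the grasp point (between the pads) lies 19 mm behind it (r.grip_point_offset is the distance from the TCP to the grasp point, in m); z points along the fingers, y is the line along which they close (so a half turn about z gives the same grasp; the last joint's range is limited). The gripper opens to 88 mm and grips with 3 to 60 N. Pads are 18 mm wide; open, the fingers measure 123 mm over their backs; the gripper's body (75 mm by 187 mm) begins 45 mm behind the grasp point.
Start: joints at [1.348, 0.689, -0.195, 1.565, 0.157, 0.902, -0.215], TCP at [0.159, -0.605, 0.239] pointing down, gripper open.
Joint ranges: [-3.01, 3.01], [-0.46, 2.08], [-1.47, 1.51], [0.13, 2.56], [-1, 4.14], [0.04, 2.09], [-2.66, 2.66]. Speed limits (rad/s): [2.57, 2.57, 3.14, 3.14, 3.14, 3.14, 3.14].

## Interface

Orientations are given as a unit quaternion [x, y, z, w].
In Python, from plant import r gives the robot as it stands.
- The arm moves only by the tool carry_out, never from a script. Its argument "rows" is a list of rows, each a list of 3 entries, a list of its own where there are three numbers: the shift along the tool's x, y, z in cm, then the turn, a rotation vector about the tool's x, y, z in degrees, then the closure, from 0 (fully open) to 1 (shut). A call has 1 to 12 rows; each row is the pose to reach, as a shift and turn from the pose commanded when the call began, along the tool's axes at that moment; what a row does not reach only later rows make up. A row lasts 1/10 s, in which the tool goes at most 50 mm and 8.59 degrees, less where a joint would pass 70% of its speed; a pose out of reach is approached as far as the arm can. A call with a gripper value outside its range is refused whole. The fingers move at their own pace and stop on an object; "newtons" is the grip in N (left out, the last holds). Time passes only in rows, so rows that repeat a pose let the fingers close. It gives the time, the measured TCP pose, the force, the opening and the grip force at its end, in the units of the state.
- r.get_state(): the state, without advancing time (a new reading comes with each control period).
- r.snapshot(name): name is "side" or "top" or "wrist"; returns a dict with "image" (420x560x3 uint8, red, green, blue), "fx", "fy", "cx", "cy" (pixels), "pose" (4x4, takes a point from camera to world coordinates). Camera axes: x right, y up, looking along -z (the intrinsics and any distortion apply to the point x, -y, -z); pixel columns grow to the right and rows downward; lengths in m; the calibration is good to about 2 mm. A picture is of the moment at which its call begins. There is no depth.
- r.finish_job(): hands the job in; it is judged then, once.
The state is a dict: "clock": time; "q": joint angles; "qd": joint speeds; "joint_torque": joint torques, N m; "tool_pos": TCP position; "eef_rot": TCP orientation; "contact_force": force on the tool from outside, world axes, zero at the start; "moment": the same for the moment, N m; "opening": opening from 0.0 (shut) to 1.0 (fully open); "finger_force": force on a finger pad.
Only numpy, scipy, OpenCV 4.12 (cv2) and the standard library are available. Lean on these libraries where they do the work, as an engineer would, in place of code of your own. Each camera call takes 0.05 s, during which the arm holds its last target. There are 200 camera calls.

## Task

The valve is repaired, so put the cleaning things back on the turntable in one straight row running left to right through its centre: the closed steel tin in the very middle with its long side running front to back, the glass jar close beside it on the side where the valve is, and the tall spray bottle close beside it on the other side, so that the knob stays in reach. Both stand upright on the tray, level with the middle of the tin, and the scrub brush lies bristles down on top of the tin, centred and lengthwise along it. Set the glass jar down rather than dropping it, tip neither it nor the spray bottle over, do not touch the valve, and leave the washing-up bottle, the open can and the wrench where they are.

Things in the scene. Friction and masses are not known exactly. Their poses are not given: they have to be found in the camera images.
- turntable: Grey plastic turntable, 280 mm across, empty, on the white board (board top z = 16 mm). Origin: centre of its underside, on the turning axis; axes as the robot's (x = front to back, y = to the robot's left). The tray's flat floor, 272 mm across, lies 18 mm above the origin; its 4 mm thick rim rises to 30 mm. The tray turns about the vertical against slight friction (0.08 N m).
- tin: Closed rectangular steel tin with slip-on lid, 100 x 60 x 60 mm (long side along its x), flat on top, 0.18 to 0.35 kg. Origin: centre of its underside; z up; stands on the 16 mm thick white board (top at z = 16 mm).
- brush: Scrub brush: yellow plastic block 110 x 44 x 18 mm (long along its x) over 22 mm of stiff white bristles (100 x 36 mm); 40 mm high in all, rigid. Lies bristles down. Origin: centre of the bristle underside; z up; stands on the 16 mm thick white board (top at z = 16 mm).
- spray_bottle: Empty green spray bottle, white trigger head, 170 mm high, 0.1 kg. Round body 60 mm across up to 92 mm, tapering to a 25 mm neck (126 to 144 mm); head block 26 mm wide (y), x from -41 to +25 mm, from 144 to 170 mm high; nozzle and trigger towards -x (trigger at x -45 to -28 mm, down to 108 mm). Origin: centre of its underside; z up; stands on the 16 mm thick white board (top at z = 16 mm).
- jar: Clear glass jar with steel screw lid, round, 83 mm high; glass 62 mm across up to 62 mm, lid 58 mm across from 69 to 83 mm; 0.14 to 0.24 kg. Origin: centre of its underside; z up; stands on the 16 mm thick white board (top at z = 16 mm).
- valve: Chrome shut-off valve on a pipe stub that comes up through the white board, with a round lobed knob (47 mm across) facing the robot at 83 mm above the board and a capped copper riser up to 200 mm (from the board). Stands behind the turntable, clearly to its left or to its right. Origin: centre of its floor plate, on the board (z = 16 mm).
- trap: White plastic waste trap (U-bend of 40 mm pipe, 64 mm wide and 212 mm high, running 150 mm to the back), fixed to the board behind the turntable on the other side from the valve. Origin: on the board (z = 16 mm) under its front, upright inlet pipe.
- open_can: Bystander: empty open-topped round steel can, 62 mm across, 70 mm high. Origin: centre of its underside; z up; stands on the 16 mm thick white board (top at z = 16 mm).
- soap_bottle: Bystander: white washing-up bottle without trigger, round, 60 mm across, 146 mm high with its spout. Origin: centre of its underside; z up; stands on the 16 mm thick white board (top at z = 16 mm).
- wrench: Bystander: steel wrench, 160 mm long along its x, lying on the white board between robot and turntable. Origin: middle of its underside.
There are look-alikes about, which are no part of the job. Leave any blue, orange or red look-alike of the jar alone.

How it is judged:
At the end, for the whole second after the job is handed in: Tin on tray, 15 mm of axis, 0.2 rad of front-back; brush on tin, 15 mm of its centre, 0.2 rad of its length; jar (valve side) and bottle (other side) upright on tray, 18 mm of the left-right line through the axis, 60-108 mm beside it; released, at rest (horizontal distance between tin and turntable below 0.015 m and angle between the x axis of tin and the x axis of turntable, either way round below 0.2 rad and z of tin in the frame of turntable between 0.013 and 0.023 m and angle between each of tin, brush, jar, spray_bottle's own z axis and vertical below 0.1 rad and horizontal distance between brush and tin below 0.015 m and angle between the x axis of brush and the x axis of tin, either way round below 0.2 rad and z of brush in the frame of tin between 0.055 and 0.065 m and x of jar in the frame of turntable between -0.018 and 0.018 m and z of jar in the frame of turntable between 0.013 and 0.023 m and x of spray_bottle in the frame of turntable between -0.018 and 0.018 m and z of spray_bottle in the frame of turntable between 0.013 and 0.023 m and ((y of valve in the frame of turntable above 0 m and y of jar in the frame of turntable between 0.06 and 0.108 m and y of spray_bottle in the frame of turntable between -0.108 and -0.06 m) or (y of valve in the frame of turntable below 0 m and y of jar in the frame of turntable between -0.108 and -0.06 m and y of spray_bottle in the frame of turntable between 0.06 and 0.108 m)) and linear speed of each of tin, brush, spray_bottle, jar below 0.02 m/s and angular speed of each of tin, brush, spray_bottle, jar below 0.2 rad/s); the robot touches nothing.
It fails at once if the glass jar is let go in the air (no finger on it while its underside is more than 20 mm above the tray floor) (height (world z) of jar above 0.054 m and contact force between the fingers and jar below 0.02 N).
It fails at once if the glass jar or the spray bottle falls over (tilts beyond 0.8 rad) (angle between any of jar, spray_bottle's own z axis and vertical above 0.8 rad).
It fails at once if the robot touches the valve (over 1 N) (contact force between any of the fingers, the arm and valve above 1 N).
It fails at once if the open can, the washing-up bottle or the wrench is shifted by more than 25 mm (distance of any of open_can, soap_bottle, wrench from where it was at the start of the episode above 0.025 m).
It also fails if it takes over 109 s, if anything falls off the work surface, if the arm or the gripper's body presses on something with over 40 N, if the wrist force passes 120 N, or if a joint passes its speed limit or range.

## Working session

There is one attempt and no reset: what is moved stays moved. The work goes in short steps, Python scripts to look and compute and a tool call to move; the robot and the scene stay as the last step left them, time stands still between calls to the robot, and variables do not carry over. Pictures are saved under pics/ and viewed, at most 15 in all, crops included, and the job is handed in when it is done.

Besides the shell and the picture viewer there is one more tool, called after "Emit:" by a JSON object that holds its "method" and its "body". carry_out: Moves the arm, as the interface text tells. Its arguments: {"type":"object","properties":{"rows":{"type":"array"},"newtons":{"type":"number"}},"required":["rows"]}

```bash
ls; mkdir -p pics; cat > h.py <<'E'
import numpy as np, cv2, json
from plant import r
def snap(n,f):
    s=r.snapshot(n); cv2.imwrite(f'pics/{f}.png',cv2.cvtColor(s['image'],cv2.COLOR_RGB2BGR))
    np.savez(f'pics/{f}.npz',**{k:s[k] for k in('fx','fy','cx','cy','pose')},image=s['image'],dist=np.array(s.get('dist',0)));return s
def pt(f,u,v,z):
    s=np.load(f'pics/{f}.npz'); d=np.array([(u-s['cx'])/s['fx'],-(v-s['cy'])/s['fy'],-1.])
    P=s['pose'];d=P[:3,:3]@d;o=P[:3,3];return o+d*(z-o[2])/d[2]
def proj(f,p):
    s=np.load(f'pics/{f}.npz');P=s['pose'];c=P[:3,:3].T@(np.array(p)-P[:3,3]);return s['cx']+s['fx']*c[0]/-c[2],s['cy']-s['fy']*c[1]/-c[2]
E
python3 - <<'E'
from h import *
for n in('side','top','wrist'):
    s=snap(n,n+'0');print(n,s.keys(),s['fx'],s['fy'],s['cx'],s['cy'],np.round(s['pose'],3).tolist())
print(r.get_state())
a=cv2.imread('pics/side0.png');b=cv2.imread('pics/wrist0.png')
E
```

```text
pics
side dict_keys(['image', 'fx', 'fy', 'cx', 'cy', 'pose']) 482.89975687961953 482.89975687961953 283.6887352915865 209.78764277830993 [[-0.879, 0.242, -0.412, -0.252], [-0.478, -0.456, 0.751, 1.178], [-0.006, 0.856, 0.516, 0.978], [0.0, 0.0, 0.0, 1.0]]
top dict_keys(['image', 'fx', 'fy', 'cx', 'cy', 'pose']) 485.8347588467237 485.8347588467237 285.2282208743077 210.52543713128412 [[0.009, 0.992, -0.128, 0.266], [-1.0, 0.007, -0.01, -0.132], [-0.009, 0.128, 0.992, 1.486], [0.0, 0.0, 0.0, 1.0]]
wrist dict_keys(['image', 'fx', 'fy', 'cx', 'cy', 'pose']) 303.4566194672489 303.4566194672489 283.15710762936834 212.31835764993292 [[0.255, 0.927, 0.275, 0.229], [-0.967, 0.245, 0.071, -0.586], [-0.001, -0.284, 0.959, 0.385], [0.0, 0.0, 0.0, 1.0]]
{'clock': 0.15, 'q': array([ 1.34778528,  0.68978936, -0.19453176,  1.56600872,  0.15726207,
        0.902511  , -0.21512714]), 'qd': array([ 0.00018572, -0.00051438, -0.00064398, -0.005213  , -0.00106297,
        0.00039789,  0.00081418]), 'joint_torque': array([-1.97908936e-03, -5.27868676e+01, -1.26863077e+00, -1.53586757e+01,
       -5.24809572e-02,  3.99974946e-03,  1.16726487e-04]), 'tool_pos': array([ 0.1586155 , -0.60408426,  0.2381213 ]), 'eef_rot': array([ 9.91766714e-01,  1.28056005e-01, -1.16888578e-04, -6.55638509e-04]), 'contact_force': array([-3.01101226e-04, -5.50747787e-01, -9.39407777e-01]), 'moment': array([-0.04479195,  0.00214982,  0.00419756]), 'finger_force': 0.0, 'opening': 1.0008501655692768}
```

View pics/top0.png

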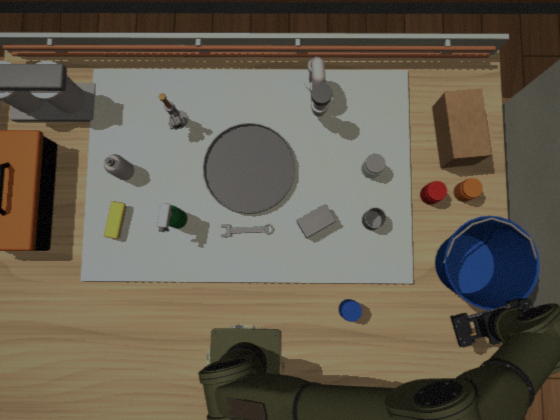

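View pics/side0.png

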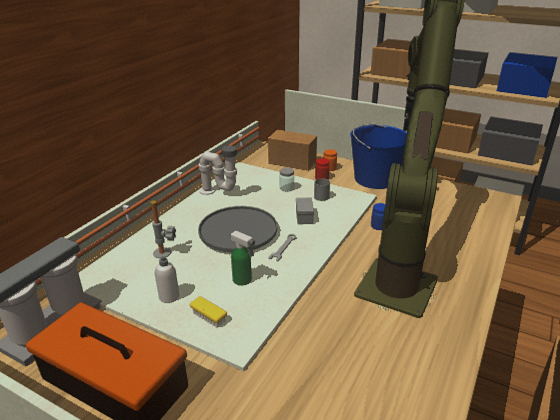

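Top view: turntable at (250,168), valve at (175,112) on its left (+y), trap at (320,90), spray bottle at (172,217), brush at (115,220), soap bottle at (119,167), tin at (317,221), wrench at (247,230). The jar candidates are (374,165) clear with a steel lid, (374,219) dark open can, (433,192) red, (468,189) orange and (350,311) blue. The one at (374,165) fits best; I'll enlarge to confirm it.

```bash
python3 - <<'E'
import cv2,numpy as np
a=cv2.imread('pics/top0.png')
L=cv2.resize(a[150:250,95:195],(400,400),interpolation=cv2.INTER_CUBIC)
R=cv2.resize(a[150:250,292:392],(400,400),interpolation=cv2.INTER_CUBIC)
cv2.imwrite('pics/crop1.png',np.hstack([L,R]))
a=cv2.imread('pics/side0.png')
cv2.imwrite('pics/crop2.png',cv2.resize(a[150:350,130:370],(800,667)) [:600])
E
```

```text
(no output)
```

View pics/crop1.png

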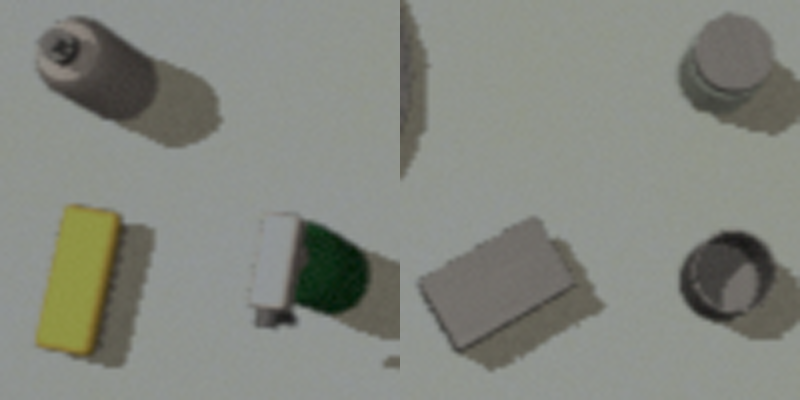

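View pics/crop2.png

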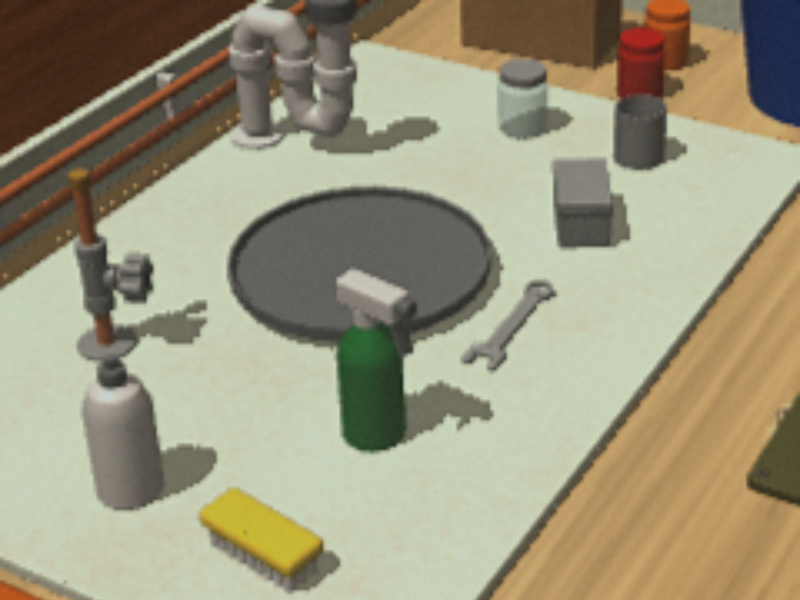

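```bash
python3 - <<'E'
from h import *
L=lambda c,z:pt('top0',95+c[0]/4-.375,150+c[1]/4-.375,z)[:2]
R=lambda c,z:pt('top0',292+(c[0]-400)/4-.375,150+c[1]/4-.375,z)[:2]
def box(f,cs,z):
    p=np.array([f(c,z) for c in cs]);rc=cv2.minAreaRect((p*1000).astype(np.float32));print(np.round(p,4).tolist(),p.mean(0),rc)
print('tin');box(R,[(536,217),(577,285),(462,350),(418,286)],.076)
print('head');box(L,[(265,213),(300,213),(289,308),(252,302)],.186)
print('brush');box(L,[(70,206),(118,213),(92,353),(40,345)],.056)
print('jar',R((734,52),.099),R((692,52),.099),R((776,52),.099))
print('can',R((727,277),.086),'soap spout',L((64,48),.162))
a=cv2.imread('pics/top0.png')
g=cv2.cvtColor(a,cv2.COLOR_BGR2GRAY)
m=(g<115).astype(np.uint8)
n,l,st,c=cv2.connectedComponentsWithStats(m[110:225,195:305])
for i in range(n):
  if 3000<st[i,4]: 
    k=(l==i).astype(np.uint8);cn=max(cv2.findContours(k,0,2)[0],key=cv2.contourArea);e=cv2.fitEllipse(cn);print(st[i],e)
    print('tt',pt('top0',195+e[0][0],110+e[0][1],.046))
# side check
for n,p in dict(tt=[0.57,-.065,.046]).items():print(n,proj('side0',p))
print('tt pts top',[pt('top0',u,v,.046)[:2] for u,v in[(204,168),(297,168),(250,123),(250,213)]])
print('tt side near z', [pt('side0',130+x*.3,150+y*.3,.046)[:2] for x,y in[(228,262),(492,252),(370,187)]])
E
```

```text
tin
[[0.4682, -0.2354], [0.4184, -0.2652], [0.3703, -0.1816], [0.4167, -0.1494]] [ 0.41839464 -0.20789731] ((417.5738525390625, -207.272705078125), (58.03736114501953, 100.28170013427734), 30.845378875732422)
head
[[0.4519, 0.2186], [0.452, 0.1949], [0.3874, 0.1998], [0.3913, 0.2249]] [0.42064609 0.20953047] ((420.6809997558594, 209.94757080078125), (25.350431442260742, 64.81070709228516), 85.67516326904297)
brush
[[0.4746, 0.3997], [0.4696, 0.3635], [0.365, 0.3774], [0.3706, 0.4163]] [0.41998765 0.38925914] ((420.05450439453125, 389.35723876953125), (39.282440185546875, 105.51129913330078), 81.7928466796875)
jar [ 0.58720176 -0.3779061 ] [ 0.58700047 -0.3474    ] [ 0.58740297 -0.40839987]
can [ 0.42394479 -0.37268186] soap spout [0.57060034 0.37058124]
[   0    0  110  115 5400] ((63.722412109375, 57.01190185546875), (127.93559265136719, 159.59971618652344), 71.92752838134766)
tt [ 0.5836055  -0.03569188  0.046     ]
[   8   13   96   94 6937] ((55.32819366455078, 59.30029296875), (90.9220199584961, 95.37957763671875), 116.10990905761719)
tt [ 0.57638042 -0.01041513  0.046     ]
tt (np.float64(249.75036299862828), np.float64(218.66634462393438))
tt pts top [array([0.5794476 , 0.12996809]), array([ 0.58133418, -0.15144266]), array([ 0.72082882, -0.00682415]), array([ 0.44328735, -0.01181613])]
tt side near z [array([0.69469522, 0.07577996]), array([ 0.45822327, -0.07214173]), array([ 0.64682251, -0.12552019])]
```

```bash
cat >> h.py <<'E'
def cmd(x,y,z,th):
    s=r.get_state();q=s['eef_rot'];t=np.degrees(2*np.arctan2(q[1],q[0]));p=s['tool_pos']
    from scipy.spatial.transform import Rotation as Ro
    R=Ro.from_quat(q).as_matrix()
    d=R.T@(np.array([x,y,z])-p)*100; a=(-(th-t)+180)%360-180
    from math import radians as rd
    T=Ro.from_matrix(np.array([[np.cos(rd(th)),np.sin(rd(th)),0],[np.sin(rd(th)),-np.cos(rd(th)),0],[0,0,-1]]))
    rv=np.degrees((Ro.from_quat(q).inv()*T).as_rotvec())
    print('clk',round(s['clock'],2),'pos',p.round(4),'th',round(t,2),'shift',d.round(2),'rv',rv.round(2),'open',round(s['opening'],3))
E
python3 -c "
from h import *
cmd(.418,-.208,.2,120.9)"
```

```text
clk 0.15 pos [ 0.1586 -0.6041  0.2381] th 14.71 shift [ 35.15 -31.72   3.85] rv [-6.0000e-02 -7.0000e-02 -1.0619e+02] open 1.001
```

Emit:
{"method": "carry_out", "body": {"rows": [[[35.15,-31.7,0.8],[0,0,-106.2],0],[[35.15,-31.7,0.8],[0,0,-106.2],0],[[35.15,-31.7,0.8],[0,0,-106.2],0],[[35.15,-31.7,0.8],[0,0,-106.2],0],[[35.15,-31.7,0.8],[0,0,-106.2],0],[[35.15,-31.7,0.8],[0,0,-106.2],0],[[35.15,-31.7,0.8],[0,0,-106.2],0],[[35.15,-31.7,0.8],[0,0,-106.2],0],[[35.15,-31.7,0.8],[0,0,-106.2],0],[[35.15,-31.7,0.8],[0,0,-106.2],0],[[35.15,-31.7,0.8],[0,0,-106.2],0],[[35.15,-31.7,0.8],[0,0,-106.2],0]], "newtons": 20}}

```text
clock: 1.35
tool_pos: [0.4187, -0.2075, 0.2307]
eef_rot: [0.512, 0.859, 0.0, -0.0]
contact_force: [0.2, 0.8, -0.9]
opening: 1.003
finger_force: 0.0
```

```bash
python3 -c "
from h import *
cmd(.418,-.208,.2,120.9)"
```

```text
clk 1.35 pos [ 0.4187 -0.2075  0.2307] th 118.35 shift [-0.01 -0.09  3.07] rv [ 0.   -0.   -2.55] open 1.003
```

Emit:
{"method": "carry_out", "body": {"rows": [[[0,-0.1,3],[0,0,-2.5],0],[[0,-0.1,3],[0,0,-2.5],0],[[0,-0.1,3],[0,0,-2.5],0]]}}

```text
clock: 1.65
tool_pos: [0.417, -0.209, 0.2007]
eef_rot: [0.498, 0.867, -0.0, -0.001]
contact_force: [0.2, -0.1, 0.1]
opening: 0.998
finger_force: 0.0
```

```bash
python3 -c "
from h import *
snap('wrist','w1');snap('top','top1');cmd(.418,-.208,.2,120.9)"
```

```text
clk 1.75 pos [ 0.4178 -0.2092  0.2015] th 120.29 shift [0.09 0.07 0.15] rv [ 0.04  0.05 -0.61] open 1.001
```

View pics/w1.png

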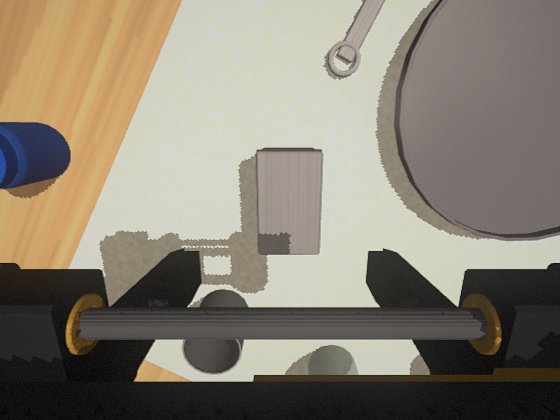

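Wrist view: the tin's top spans (257,152), (323,152), (319,254), (258,253). The open can is at (213,340) and the jar at (330,365), and the turntable edge runs along the right.

```bash
python3 -c "
from h import *
p=np.array([pt('w1',u,v,.076)[:2] for u,v in[(257,152),(323,152),(319,254),(258,253)]]);print(p.round(4),p.mean(0),cv2.minAreaRect((p*1000).astype(np.float32)))
s=r.get_state();print(proj('w1',s['tool_pos']))
for e in[((400,100)),((437,5)),((470,232)),((420,190)),((520,238))]:print(pt('w1',*e,.046)[:2])
"
```

```text
[[ 0.3724 -0.179 ]
 [ 0.4226 -0.1496]
 [ 0.4717 -0.234 ]
 [ 0.42   -0.2631]] [ 0.4216928  -0.20640816] ((421.5376281738281, -206.69036865234375), (59.31777572631836, 97.69454956054688), 30.16608428955078)
(np.float64(284.38244313041804), np.float64(267.3224098763401))
[ 0.46368278 -0.07321217]
[0.44510443 0.00517187]
[ 0.60580845 -0.14181616]
[ 0.53251507 -0.13232462]
[ 0.65596975 -0.12026758]
```

```bash
python3 -c "
from h import *
cmd(.420,-.207,.033,120.5)"
```

```text
clk 1.75 pos [ 0.4178 -0.2092  0.2015] th 120.29 shift [ 0.09  0.29 16.85] rv [ 0.04  0.05 -0.21] open 1.001
```

Emit:
{"method": "carry_out", "body": {"rows": [[[0.1,0.3,5],[0,0,0],0],[[0.1,0.3,10],[0,0,0],0],[[0.1,0.3,14],[0,0,0],0],[[0.1,0.3,16],[0,0,0],0],[[0.1,0.3,16.8],[0,0,0],0],[[0.1,0.3,16.8],[0,0,0],0],[[0.1,0.3,16.8],[0,0,0],1],[[0.1,0.3,16.8],[0,0,0],1],[[0.1,0.3,16.8],[0,0,0],1],[[0.1,0.3,16.8],[0,0,0],1],[[0.1,0.3,16.8],[0,0,0],1],[[0.1,0.3,16.8],[0,0,0],1]], "newtons": 25}}

```text
clock: 2.95
tool_pos: [0.4201, -0.2069, 0.0334]
eef_rot: [0.497, 0.867, 0.0, 0.001]
contact_force: [1.0, -0.1, 6.9]
opening: 0.668
finger_force: 25.0
```

```bash
python3 -c "
from h import *
cmd(.581,-.0095,.12,180)"
```

```text
clk 2.95 pos [ 0.4201 -0.2069  0.0334] th 120.34 shift [ 8.9  23.87 -8.64] rv [ 3.000e-02  1.100e-01 -5.966e+01] open 0.668
```

Emit:
{"method": "carry_out", "body": {"rows": [[[0,0,-5],[0,0,0],1],[[0,0,-10],[0,0,0],1],[[8.9,23.9,-10],[0,0,-59.6],1],[[8.9,23.9,-10],[0,0,-59.6],1],[[8.9,23.9,-10],[0,0,-59.6],1],[[8.9,23.9,-10],[0,0,-59.6],1],[[8.9,23.9,-10],[0,0,-59.6],1],[[8.9,23.9,-10],[0,0,-59.6],1],[[8.9,23.9,-10],[0,0,-59.6],1],[[8.9,23.9,-10],[0,0,-59.6],1],[[8.9,23.9,-10],[0,0,-59.6],1],[[8.9,23.9,-10],[0,0,-59.6],1]]}}

```text
clock: 4.15
tool_pos: [0.5803, -0.0099, 0.1326]
eef_rot: [0.002, 1.0, -0.0, -0.0]
contact_force: [-0.2, 0.3, -1.8]
opening: 0.671
finger_force: 25.0
```

```bash
python3 -c "
from h import *
cmd(.581,-.0095,.052,180);snap('wrist','w2');snap('side','side2')"
```

```text
clk 4.15 pos [ 0.5803 -0.0099  0.1326] th 179.77 shift [-0.07  0.05  8.06] rv [-0.04 -0.03 -0.23] open 0.671
```

View pics/w2.png

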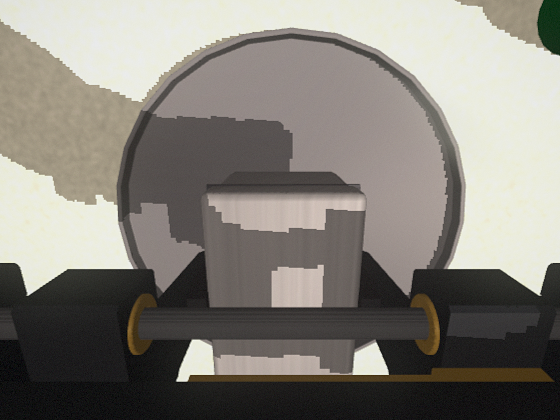

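Rim outer edge visible from (118,200) over (291,28) to (465,190); tin in grip, square to the view. Fit the rim circle.

```bash
python3 -c "
from h import *
from scipy.optimize import least_squares as ls
q=[(118,195),(122,158),(148,106),(215,46),(291,28),(375,47),(430,98),(455,145),(465,190)]
p=np.array([pt('w2',u,v,.046)[:2] for u,v in q])
print(ls(lambda c:np.hypot(*(p-c[:2]).T)-c[2],[.58,0,.14]).x,(np.hypot(*(p-[.581,-.0095]).T)).round(4))
print([pt('w2',u,v,.034+.06+.083)[:2] for u,v in[(203,203),(366,203)]])"
```

```text
[ 0.58390381 -0.00382382  0.13821731] [0.1323 0.1324 0.1307 0.1335 0.1358 0.1392 0.1394 0.1413 0.1442]
[array([ 0.53417354, -0.03764439]), array([0.53432878, 0.01931582])]
```

```bash
python3 -c "
from h import *
a=cv2.imread('pics/top0.png')[115:221,197:303];b=cv2.imread('pics/side0.png')[200:258,190:286]
A=cv2.resize(a,None,fx=4,fy=4,interpolation=cv2.INTER_CUBIC);B=cv2.resize(b,None,fx=3.9,fy=4,interpolation=cv2.INTER_CUBIC)
B=cv2.copyMakeBorder(B,0,A.shape[0]-B.shape[0],0,0,0);o=np.hstack([A,B]);print(o.shape,A.shape);cv2.imwrite('pics/c3.png',cv2.convertScaleAbs(o,alpha=1.5,beta=0))"
```

```text
(424, 798, 3) (424, 424, 3)
```

View pics/c3.png

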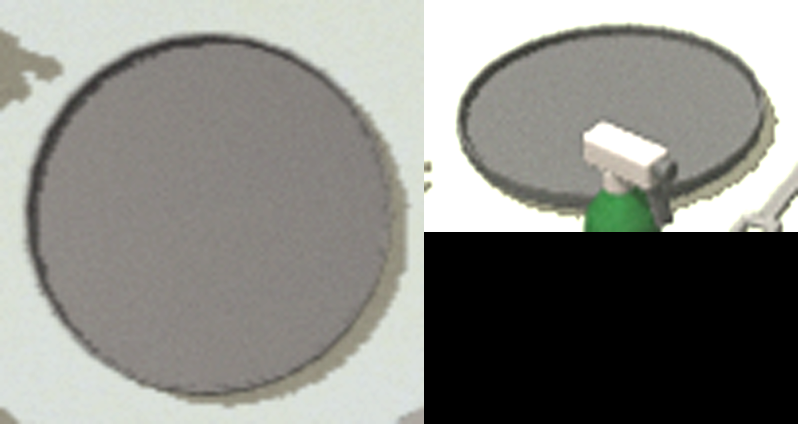

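```bash
python3 -c "
from h import *
cmd(.5815,-.0055,.052,180)"
```

```text
clk 4.25 pos [ 0.5805 -0.0097  0.1328] th 179.84 shift [-0.1   0.43  8.08] rv [-0.04 -0.01 -0.16] open 0.671
```

Emit:
{"method": "carry_out", "body": {"rows": [[[-0.1,0.4,3],[0,0,-0.2],1],[[-0.1,0.4,6],[0,0,-0.2],1],[[-0.1,0.4,7.3],[0,0,-0.2],1],[[-0.1,0.4,7.8],[0,0,-0.2],1],[[-0.1,0.4,8.05],[0,0,-0.2],1],[[-0.1,0.4,8.05],[0,0,-0.2],1],[[-0.1,0.4,8.05],[0,0,-0.2],1]]}}

```text
clock: 4.95
tool_pos: [0.5824, -0.005, 0.0533]
eef_rot: [-0.001, 1.0, 0.0, 0.001]
contact_force: [-0.5, -0.0, -1.9]
opening: 0.67
finger_force: 25.0
```

Emit:
{"method": "carry_out", "body": {"rows": [[[0,0,0],[0,0,0],0.15],[[0,0,0],[0,0,0],0.15],[[0,0,0],[0,0,0],0.15],[[0,0,0],[0,0,0],0.15],[[0,0,-4],[0,0,0],0.1],[[0,0,-9],[0,0,0],0.1],[[0,0,-12],[0,0,0],0.1],[[0,0,-12],[0,0,0],0.1],[[0,0,-12],[0,0,0],0.1]]}}

```text
clock: 5.85
tool_pos: [0.5818, -0.0055, 0.1724]
eef_rot: [-0.001, 1.0, -0.0, 0.0]
contact_force: [0.5, -0.2, -0.4]
opening: 0.902
finger_force: 0.0
```

```bash
python3 -c "
from h import *
cmd(.42,.389,.15,171)
snap('wrist','w3')"
```

```text
clk 5.85 pos [ 0.5818 -0.0055  0.1724] th 180.13 shift [16.09 39.49  2.21] rv [-0.03  0.05  9.13] open 0.902
```

View pics/w3.png

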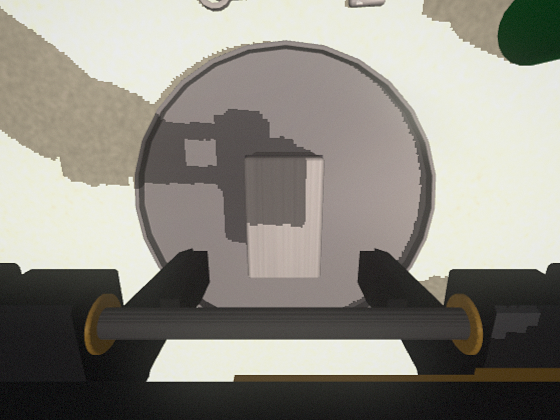

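Tin stands centred on the tray: tin columns 246–323, rim columns 136–435. Now the brush.

Emit:
{"method": "carry_out", "body": {"rows": [[[0,0,-5],[0,0,0],0],[[4,9,-8],[0,0,8],0],[[16.1,39.5,-8],[0,0,9.1],0],[[16.1,39.5,-8],[0,0,9.1],0],[[16.1,39.5,-8],[0,0,9.1],0],[[16.1,39.5,-8],[0,0,9.1],0],[[16.1,39.5,-8],[0,0,9.1],0],[[16.1,39.5,-8],[0,0,9.1],0],[[16.1,39.5,-8],[0,0,9.1],0],[[16.1,39.5,-8],[0,0,9.1],0],[[16.1,39.5,-1],[0,0,9.1],0],[[16.1,39.5,1],[0,0,9.1],0]]}}

```text
clock: 7.1
tool_pos: [0.4185, 0.3899, 0.1594]
eef_rot: [0.077, 0.997, -0.001, -0.0]
contact_force: [1.9, -0.1, -0.3]
opening: 1.002
finger_force: 0.0
```

```bash
python3 -c "
from h import *
cmd(.42,.389,.028,171)
snap('wrist','w4')"
```

```text
clk 7.1 pos [0.4185 0.3899 0.1594] th 171.19 shift [-0.18 -0.05 13.14] rv [-0.08 -0.05  0.19] open 1.002
```

View pics/w4.png

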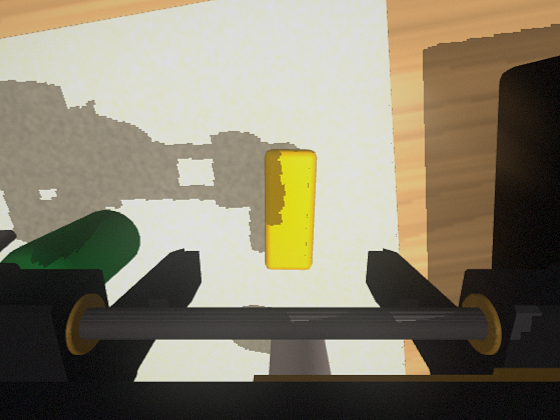

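```bash
python3 -c "
from h import *
p=np.array([pt('w4',u,v,.056)[:2] for u,v in[(265,151),(316,152),(312,269),(265,269)]]);print(p.round(4),p.mean(0),cv2.minAreaRect((p*1000).astype(np.float32)))
c=p.mean(0)*.5+.5*np.array([.42,.389]);print(c);cmd(*c,.028,171.5)
"
```

```text
[[0.3656 0.383 ]
 [0.3727 0.4238]
 [0.4763 0.4074]
 [0.4698 0.3651]] [0.42111016 0.39483744] ((421.331298828125, 395.13385009765625), (42.77657699584961, 105.7130126953125), 80.27549743652344)
[0.42055508 0.39191872]
clk 7.15 pos [0.4168 0.3852 0.153 ] th 171.16 shift [-0.35  0.87 12.49] rv [-0.69 -0.37 -0.34] open 0.997
```

Emit:
{"method": "carry_out", "body": {"rows": [[[0,0.2,5],[0,0,0.5],0],[[0,0.2,9],[0,0,0.5],0],[[0,0.2,12],[0,0,0.5],0],[[0,0.2,13],[0,0,0.5],0],[[0,0.2,13.4],[0,0,0.5],0],[[0,0.2,13.4],[0,0,0.5],0],[[0,0.2,13.4],[0,0,0.5],1],[[0,0.2,13.4],[0,0,0.5],1],[[0,0.2,13.4],[0,0,0.5],1],[[0,0.2,13.4],[0,0,0.5],1],[[0,0.2,13.4],[0,0,0.5],1],[[0,0.2,13.4],[0,0,0.5],1]], "newtons": 20}}

```text
clock: 8.35
tool_pos: [0.4201, 0.3917, 0.0284]
eef_rot: [0.082, 0.997, 0.0, 0.0]
contact_force: [0.1, 0.1, 2.1]
opening: 0.497
finger_force: 20.0
```

```bash
python3 -c "
from h import *
cmd(.582,-.0055,.18,180)"
```

```text
clk 8.35 pos [0.4201 0.3917 0.0284] th 170.55 shift [-22.49 -36.51 -15.18] rv [ 0.03  0.01 -9.45] open 0.497
```

Emit:
{"method": "carry_out", "body": {"rows": [[[0,0,-5],[0,0,0],1],[[0,0,-10],[0,0,0],1],[[0,0,-15],[0,0,0],1],[[0,0,-20],[0,0,0],1],[[-22.5,-36.5,-22],[0,0,-9.4],1],[[-22.5,-36.5,-22],[0,0,-9.4],1],[[-22.5,-36.5,-22],[0,0,-9.4],1],[[-22.5,-36.5,-22],[0,0,-9.4],1],[[-22.5,-36.5,-22],[0,0,-9.4],1],[[-22.5,-36.5,-22],[0,0,-9.4],1],[[-22.5,-36.5,-22],[0,0,-9.4],1],[[-22.5,-36.5,-22],[0,0,-9.4],1]]}}

```text
clock: 9.55
tool_pos: [0.5711, 0.019, 0.2468]
eef_rot: [0.0, 1.0, -0.0, -0.0]
contact_force: [1.3, -0.0, -1.2]
opening: 0.496
finger_force: 20.0
```

Emit:
{"method": "carry_out", "body": {"rows": [[[0,0,0],[0,0,0],1],[[0,0,4],[0,0,0],1],[[0,0,8],[0,0,0],1],[[0,0,8],[0,0,0],1],[[0,0,8],[0,0,0],1],[[0,0,8],[0,0,0],1]]}}

```text
clock: 10.15
tool_pos: [0.572, 0.0226, 0.1688]
eef_rot: [0.0, 1.0, 0.001, 0.001]
contact_force: [-0.0, -0.1, 0.2]
opening: 0.494
finger_force: 20.0
```

```bash
python3 -c "
from h import *
cmd(.582,-.0055,.1075,180);snap('side','s5');snap('wrist','w5')
a=cv2.imread('pics/s5.png')[150:300,130:330];b=cv2.imread('pics/w5.png')
o=np.hstack([cv2.resize(a,(400,300)),cv2.resize(b,(400,300))]);cv2.imwrite('pics/c5.png',o)"
```

```text
clk 10.15 pos [0.572  0.0226 0.1688] th 179.98 shift [-0.98 -2.82  6.13] rv [ 0.06  0.17 -0.02] open 0.494
```

View pics/c5.png

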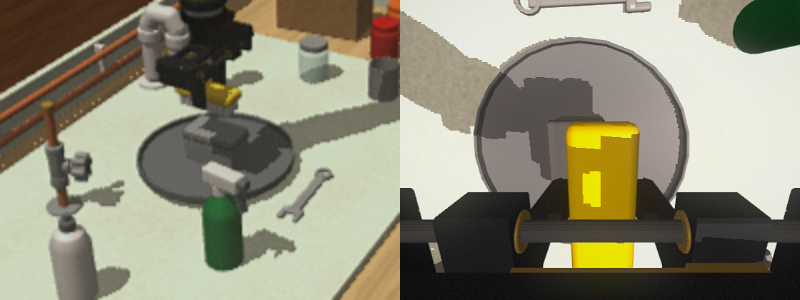

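Brush held, lengthwise, 28 mm left of the tin; shift then lower.

Emit:
{"method": "carry_out", "body": {"rows": [[[-1.0,-2.8,0],[0,0,0],1],[[-1.0,-2.8,1],[0,0,0],1],[[-1.0,-2.8,4],[0,0,0],1],[[-1.0,-2.8,5.5],[0,0,0],1],[[-1.0,-2.8,6],[0,0,0],1],[[-1.0,-2.8,6.2],[0,0,0],1],[[-1.0,-2.8,6.2],[0,0,0],1],[[-1.0,-2.8,6.2],[0,0,0],1]]}}

```text
clock: 11.05
tool_pos: [0.581, -0.0061, 0.1062]
eef_rot: [0.0, 1.0, -0.0, 0.0]
contact_force: [-3.2, -1.0, 6.6]
opening: 0.501
finger_force: 20.0
```

Emit:
{"method": "carry_out", "body": {"rows": [[[0,0,0],[0,0,0],0.3],[[0,0,0],[0,0,0],0.3],[[0,0,0],[0,0,0],0.3],[[0,0,0],[0,0,0],0.2],[[0,0,-4],[0,0,0],0.1],[[0,0,-8],[0,0,0],0],[[0,0,-12],[0,0,0],0],[[0,0,-12],[0,0,0],0]]}}

```text
clock: 11.85
tool_pos: [0.584, -0.0048, 0.2301]
eef_rot: [0.001, 1.0, 0.001, 0.005]
contact_force: [0.8, 0.5, 0.5]
opening: 0.998
finger_force: 0.0
```

```bash
python3 -c "
from h import *
cmd(.587,-.375,.23,90);snap('wrist','w6')
a=cv2.imread('pics/w6.png');cv2.imwrite('pics/c6.png',a)"
```

```text
clk 11.85 pos [ 0.584  -0.0048  0.2301] th 179.94 shift [ -0.34 -37.02  -0.07] rv [ 0.54  0.33 89.94] open 0.998
```

View pics/c6.png

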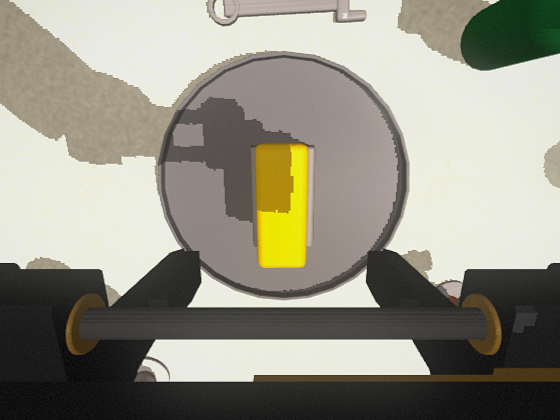

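Brush sits on the tin, centred: columns 256–308 on tin columns 252–314. Next the jar.

```bash
python3 -c "
from h import *
print('trap front rim',[pt('top0',u,v,.228)[:2] for u,v in[(321,106),(310,93),(332,93)]])
print('valve base',pt('side0',162,253,.016),'knob',pt('side0',172,233,.099))
cmd(.575,-.377,.26,90)
"
```

```text
trap front rim [array([ 0.71151905, -0.21237756]), array([ 0.74765843, -0.18280313]), array([ 0.74796633, -0.24198962])]
valve base [0.7421387  0.21873517 0.016     ] knob [0.70121222 0.20032559 0.099     ]
clk 11.9 pos [ 0.5825 -0.0059  0.2274] th 179.93 shift [  0.69 -37.11  -3.29] rv [ 0.28  0.21 89.93] open 0.994
```

Emit:
{"method": "carry_out", "body": {"rows": [[[0,0,-3],[0,0,8],0],[[0.7,-37.1,-3],[0,0,89.9],0],[[0.7,-37.1,-3],[0,0,89.9],0],[[0.7,-37.1,-3],[0,0,89.9],0],[[0.7,-37.1,-3],[0,0,89.9],0],[[0.7,-37.1,-3],[0,0,89.9],0],[[0.7,-37.1,-3],[0,0,89.9],0],[[0.7,-37.1,-3],[0,0,89.9],0],[[0.7,-37.1,-3],[0,0,89.9],0],[[0.7,-37.1,-3],[0,0,89.9],0],[[0.7,-37.1,-3],[0,0,89.9],0],[[0.7,-37.1,-3],[0,0,89.9],0]]}}

```text
clock: 13.1
tool_pos: [0.5727, -0.3775, 0.253]
eef_rot: [0.707, 0.707, -0.001, -0.001]
contact_force: [-0.2, 0.0, 0.6]
opening: 1.0
finger_force: 0.0
```

Emit:
{"method": "carry_out", "body": {"rows": [[[0,0,2],[0,0,0],0],[[0,0,4],[0,0,0],0],[[0,0,4],[0,0,0],0],[[0,0,4],[0,0,0],0]]}}

```text
clock: 13.5
tool_pos: [0.5733, -0.3773, 0.2143]
eef_rot: [0.706, 0.708, -0.0, -0.001]
contact_force: [-0.5, -0.3, 0.4]
opening: 1.002
finger_force: 0.0
```

```bash
python3 -c "
from h import *
cmd(.5865,-.377,.045,90)
snap('wrist','w7')
s=r.get_state();print(s['q'].round(2))"
```

```text
clk 13.5 pos [ 0.5733 -0.3773  0.2143] th 90.13 shift [ 0.02  1.34 16.92] rv [-0.08 -0.04  0.13] open 1.002
[ 0.77  0.84 -0.54  1.37  0.46  1.05  0.16]
```

View pics/w7.png

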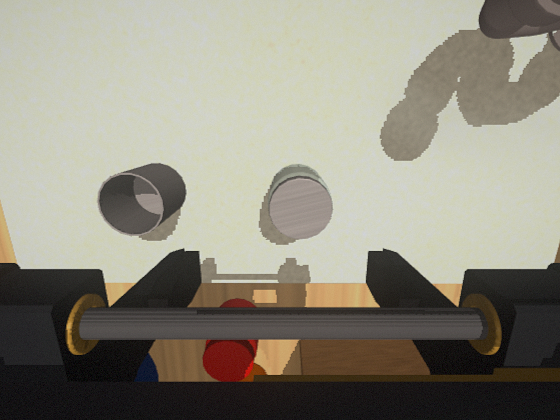

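```bash
python3 -c "
from h import *
print(pt('w7',300.5,208.5,.099), pt('w7',269,208.5,.099),pt('w7',332,208.5,.099))
cmd(*pt('w7',300.5,208.5,.099)[:2],.045,90)"
```

```text
[ 0.588644   -0.37809995  0.099     ] [ 0.56035511 -0.37820433  0.099     ] [ 0.61692039 -0.37799562  0.099     ]
clk 13.55 pos [ 0.5739 -0.3775  0.2152] th 90.1 shift [-0.06  1.47 17.02] rv [0.02 0.   0.1 ] open 1.003
```

Emit:
{"method": "carry_out", "body": {"rows": [[[0,1.4,3],[0,0,0],0],[[0,1.4,7],[0,0,0],0],[[0,1.4,11],[0,0,0],0],[[0,1.4,14.5],[0,0,0],0],[[0,1.4,16.3],[0,0,0],0],[[0,1.4,17],[0,0,0],0],[[0,1.4,17],[0,0,0],0],[[0,1.4,17],[0,0,0],0.2],[[0,1.4,17],[0,0,0],0.4],[[0,1.4,17],[0,0,0],0.6],[[0,1.4,17],[0,0,0],0.8],[[0,1.4,17],[0,0,0],1]], "newtons": 25}}

```text
clock: 14.75
tool_pos: [0.5883, -0.3779, 0.046]
eef_rot: [0.707, 0.707, 0.0, 0.001]
contact_force: [-0.2, -0.0, 4.3]
opening: 0.691
finger_force: 25.0
```

Emit:
{"method": "carry_out", "body": {"rows": [[[0,0,0],[0,0,0],1],[[0,0,0],[0,0,0],1],[[0,0,0],[0,0,0],1]]}}

```text
clock: 15.05
tool_pos: [0.5883, -0.3779, 0.046]
eef_rot: [0.707, 0.707, 0.0, 0.001]
contact_force: [0.5, 0.8, 6.7]
opening: 0.693
finger_force: 25.0
```

```bash
python3 -c "
from h import *
cmd(.582,.0795,.22,90)"
```

```text
clk 15.05 pos [ 0.5883 -0.3779  0.046 ] th 90.04 shift [ 45.73  -0.57 -17.44] rv [0.09 0.06 0.04] open 0.693
```

Emit:
{"method": "carry_out", "body": {"rows": [[[0,0,-3],[0,0,0],1],[[0,0,-7],[0,0,0],1],[[0,0,-12],[0,0,0],1],[[0,0,-16],[0,0,0],1],[[3,-0.5,-17.4],[0,0,0],1],[[7,-0.6,-17.4],[0,0,0],1],[[12,-0.6,-17.4],[0,0,0],1],[[17,-0.6,-17.4],[0,0,0],1],[[22,-0.6,-17.4],[0,0,0],1],[[27,-0.6,-17.4],[0,0,0],1],[[32,-0.6,-17.4],[0,0,0],1],[[36,-0.6,-17.4],[0,0,0],1]]}}

```text
clock: 16.25
tool_pos: [0.5804, -0.0139, 0.2187]
eef_rot: [0.706, 0.708, 0.0, -0.001]
contact_force: [0.7, -0.4, -2.3]
opening: 0.694
finger_force: 25.0
```

Emit:
{"method": "carry_out", "body": {"rows": [[[5,0,0],[0,0,0],1],[[8,0,0],[0,0,0],1],[[9.5,0,0],[0,0,0],1],[[9.7,0,0],[0,0,0],1],[[9.7,0,0],[0,0,0],1],[[9.7,0,0],[0,0,0],1],[[9.7,0,0],[0,0,0],1]]}}

```text
clock: 16.95
tool_pos: [0.5814, 0.0768, 0.2186]
eef_rot: [0.708, 0.706, -0.001, 0.0]
contact_force: [0.3, 0.7, -2.3]
opening: 0.695
finger_force: 25.0
```

```bash
python3 -c "
from h import *
cmd(.582,.0795,.065,90)"
```

```text
clk 16.95 pos [0.5814 0.0768 0.2186] th 89.84 shift [ 0.29  0.07 15.36] rv [-0.02  0.09 -0.16] open 0.695
```

Emit:
{"method": "carry_out", "body": {"rows": [[[0.3,0,3],[0,0,0],1],[[0.3,0,7],[0,0,0],1],[[0.3,0,11],[0,0,0],1],[[0.3,0,13.5],[0,0,0],1],[[0.3,0,14.6],[0,0,0],1],[[0.3,0,15.1],[0,0,0],1],[[0.3,0,15.3],[0,0,0],1],[[0.3,0,15.4],[0,0,0],1],[[0.3,0,15.4],[0,0,0],1],[[0.3,0,15.4],[0,0,0],1]]}}

```text
clock: 17.95
tool_pos: [0.5818, 0.0825, 0.0657]
eef_rot: [0.707, 0.707, 0.001, 0.0]
contact_force: [0.3, 0.5, -2.0]
opening: 0.697
finger_force: 25.0
```

```bash
python3 -c "
from h import *
cmd(.582,.0795,.0645,90);print(r.get_state()['contact_force'])"
```

```text
clk 17.95 pos [0.5818 0.0825 0.0657] th 90.04 shift [-0.3   0.02  0.12] rv [ 0.09 -0.01  0.04] open 0.697
[ 0.30659867  0.50914257 -1.98582345]
```

Emit:
{"method": "carry_out", "body": {"rows": [[[0,0,0.15],[0,0,0],1],[[0,0,0.15],[0,0,0],1],[[0,0,0.15],[0,0,0],1],[[0,0,0.15],[0,0,0],0.2],[[0,0,0.15],[0,0,0],0.1],[[0,0,0.15],[0,0,0],0.05],[[0,0,0.15],[0,0,0],0],[[0,0,-2],[0,0,0],0],[[0,0,-6],[0,0,0],0],[[0,0,-10],[0,0,0],0],[[0,0,-15],[0,0,0],0],[[0,0,-19],[0,0,0],0]]}}

```text
clock: 19.15
tool_pos: [0.5814, 0.0827, 0.2574]
eef_rot: [0.707, 0.707, 0.001, 0.0]
contact_force: [1.0, -0.4, -0.4]
opening: 1.001
finger_force: 0.0
```

```bash
python3 -c "
from h import *
print([ (L:=pt('top0',95+x/4,150+y/4,.186))[:2].round(4) for x,y in [(277,257)]])
cmd(.42,.208,.3,176)"
```

```text
[array([0.4209, 0.2082])]
clk 19.15 pos [0.5814 0.0827 0.2574] th 90.06 shift [ 12.55 -16.12  -4.28] rv [ 8.000e-02  3.000e-02 -8.594e+01] open 1.001
```

Emit:
{"method": "carry_out", "body": {"rows": [[[12.5,-16.1,-4.3],[0,0,-85],0],[[12.5,-16.1,-4.3],[0,0,-85],0],[[12.5,-16.1,-4.3],[0,0,-85],0],[[12.5,-16.1,-4.3],[0,0,-85],0],[[12.5,-16.1,-4.3],[0,0,-85],0],[[12.5,-16.1,-4.3],[0,0,-85],0],[[12.5,-16.1,-4.3],[0,0,-85],0],[[12.5,-16.1,-4.3],[0,0,-85],0],[[12.5,-16.1,-4.3],[0,0,-85],0],[[12.5,-16.1,-4.3],[0,0,-85],0],[[12.5,-16.1,-4.3],[0,0,-85],0],[[12.5,-16.1,-4.3],[0,0,-85],0]]}}

```text
clock: 20.35
tool_pos: [0.4201, 0.2072, 0.2977]
eef_rot: [0.045, 0.999, -0.0, -0.0]
contact_force: [-0.3, -0.4, -0.2]
opening: 1.001
finger_force: 0.0
```

Emit:
{"method": "carry_out", "body": {"rows": [[[0,0,0],[0,0,0],0],[[0,0,0],[0,0,0],0]]}}

```text
clock: 20.55
tool_pos: [0.4201, 0.2073, 0.2979]
eef_rot: [0.044, 0.999, -0.0, 0.0]
contact_force: [-0.1, -0.0, 0.6]
opening: 0.998
finger_force: 0.0
```

```bash
python3 -c "
from h import *
snap('wrist','w8');cmd(.42,.209,.154,175)"
```

```text
clk 20.6 pos [0.4201 0.2073 0.2979] th 174.99 shift [ 0.03  0.17 14.39] rv [-0.02  0.02 -0.01] open 1.0
```

View pics/w8.png

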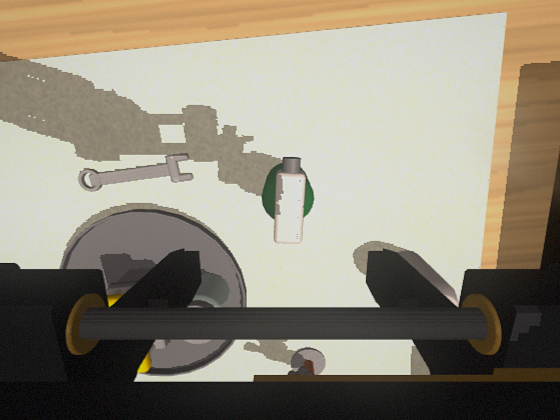

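```bash
python3 -c "
from h import *
p=np.array([pt('w8',u,v,.186)[:2] for u,v in[(277,173),(305,173),(301,243),(275,243)]]);print(p.round(4),p.mean(0),cv2.minAreaRect((p*1000).astype(np.float32)))
c=p.mean(0)*.5+.5*np.array([.4208,.209])+[.008,-.0006];print(c);cmd(*c,.154,175)"
```

```text
[[0.388  0.2048]
 [0.3901 0.2287]
 [0.4541 0.2208]
 [0.452  0.197 ]] [0.42103184 0.21282032] ((421.03662109375, 212.8584747314453), (23.976877212524414, 65.30888366699219), 83.06280517578125)
[0.42891592 0.21031016]
clk 20.6 pos [0.4201 0.2073 0.2979] th 174.99 shift [-0.85  0.38 14.39] rv [-0.02  0.02 -0.01] open 1.0
```

Emit:
{"method": "carry_out", "body": {"rows": [[[-0.8,0.4,3],[0,0,0.7],0],[[-0.8,0.4,6],[0,0,0.7],0],[[-0.8,0.4,9],[0,0,0.7],0],[[-0.8,0.4,12],[0,0,0.7],0],[[-0.8,0.4,13.6],[0,0,0.7],0],[[-0.8,0.4,14.3],[0,0,0.7],0],[[-0.8,0.4,14.3],[0,0,0.7],0.2],[[-0.8,0.4,14.3],[0,0,0.7],0.4],[[-0.8,0.4,14.3],[0,0,0.7],0.55],[[-0.8,0.4,14.3],[0,0,0.7],0.6],[[-0.8,0.4,14.3],[0,0,0.7],0.63],[[-0.8,0.4,14.3],[0,0,0.7],0.66]], "newtons": 12}}

```text
clock: 21.8
tool_pos: [0.4286, 0.2106, 0.1551]
eef_rot: [0.049, 0.999, 0.0, 0.0]
contact_force: [0.1, 0.3, -0.1]
opening: 0.481
finger_force: 0.0
```

Emit:
{"method": "carry_out", "body": {"rows": [[[0,0,0],[0,0,0],0.69],[[0,0,0],[0,0,0],0.71],[[0,0,0],[0,0,0],0.75],[[0,0,0],[0,0,0],0.8],[[0,0,0],[0,0,0],0.9],[[0,0,0],[0,0,0],1],[[0,0,0],[0,0,0],1]]}}

```text
clock: 22.5
tool_pos: [0.4285, 0.2107, 0.1548]
eef_rot: [0.049, 0.999, -0.0, 0.0]
contact_force: [-0.3, 0.1, 0.6]
opening: 0.294
finger_force: 12.0
```

```bash
python3 -c "
from h import *
cmd(.582,-.0915,.3,180)"
```

```text
clk 22.5 pos [0.4285 0.2107 0.1548] th 174.35 shift [-18.26 -28.56 -14.52] rv [-0.    0.   -5.65] open 0.294
```

Emit:
{"method": "carry_out", "body": {"rows": [[[0,0,-2],[0,0,0],1],[[0,0,-6],[0,0,0],1],[[0,0,-10],[0,0,0],1],[[0,0,-14],[0,0,0],1],[[-0.4,-3,-15.5],[0,0,-1],1],[[-0.8,-7,-15.5],[0,0,-2],1],[[-1.2,-12,-15.5],[0,0,-3],1],[[-1.7,-17,-15.5],[0,0,-4],1],[[-2.2,-22,-15.5],[0,0,-5],1],[[-2.7,-26,-15.5],[0,0,-5.6],1],[[-3,-29,-15.5],[0,0,-5.6],1],[[-3.1,-30,-15.5],[0,0,-5.6],1]]}}

```text
clock: 23.7
tool_pos: [0.4289, -0.0947, 0.3091]
eef_rot: [0.004, 1.0, -0.001, -0.001]
contact_force: [1.0, 0.7, -1.1]
opening: 0.295
finger_force: 12.0
```

```bash
python3 -c "
from h import *
cmd(.582,-.0915,.174,180)"
```

```text
clk 23.7 pos [ 0.4289 -0.0947  0.3091] th 179.6 shift [-15.34   0.45  13.48] rv [-0.07 -0.12 -0.4 ] open 0.295
```

Emit:
{"method": "carry_out", "body": {"rows": [[[-4,0.3,0],[0,0,0],1],[[-9,0.3,0],[0,0,0],1],[[-13,0.3,0],[0,0,0],1],[[-15.3,0.3,0],[0,0,0],1],[[-15.3,0.3,0],[0,0,0],1],[[-15.3,0.3,3],[0,0,0],1],[[-15.3,0.3,7],[0,0,0],1],[[-15.3,0.3,10.5],[0,0,0],1],[[-15.3,0.3,12.5],[0,0,0],1],[[-15.3,0.3,13],[0,0,0],1],[[-15.3,0.3,13],[0,0,0],1]]}}

```text
clock: 24.8
tool_pos: [0.5821, -0.0874, 0.1799]
eef_rot: [-0.0, 1.0, 0.0, -0.001]
contact_force: [0.4, -0.3, -0.7]
opening: 0.296
finger_force: 12.0
```

```bash
python3 -c "
from h import *
cmd(.582,-.0915,.1735,180)
print(r.get_state()['contact_force']);snap('side','s9');snap('top','t9')
a=cv2.imread('pics/s9.png')[140:290,130:330];b=cv2.imread('pics/t9.png')[90:240,150:350]
cv2.imwrite('pics/c9.png',np.vstack([cv2.resize(a,(400,300)),cv2.resize(b,(400,300))]))"
```

```text
clk 24.8 pos [ 0.5821 -0.0874  0.1799] th 180.02 shift [ 0.01 -0.41  0.64] rv [ 0.02 -0.06  0.02] open 0.296
[ 0.38620914 -0.27890987 -0.68370432]
```

View pics/c9.png

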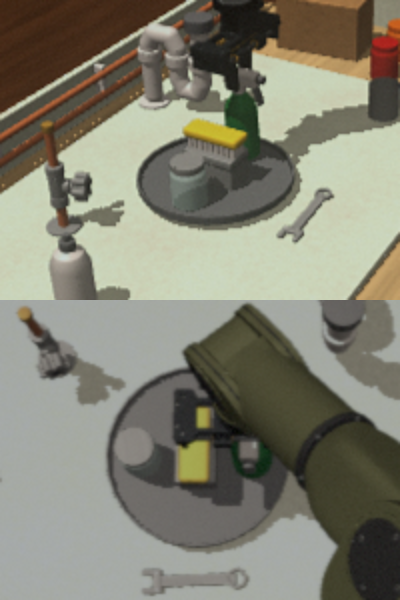

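All is in place: jar upright on the left, tin and brush in the middle, bottle just above the tray on the right. Lower the last 7 mm.

Emit:
{"method": "carry_out", "body": {"rows": [[[0,-0.3,0.3],[0,0,0],1],[[0,-0.3,0.6],[0,0,0],1],[[0,-0.3,0.7],[0,0,0],1],[[0,-0.3,0.7],[0,0,0],1],[[0,-0.3,0.7],[0,0,0],1]]}}

```text
clock: 25.4
tool_pos: [0.5832, -0.0913, 0.1736]
eef_rot: [0.001, 1.0, -0.0, 0.001]
contact_force: [-0.7, -1.2, 6.2]
opening: 0.299
finger_force: 12.0
```

Emit:
{"method": "carry_out", "body": {"rows": [[[0,0,0],[0,0,0],0.66],[[0,0,0],[0,0,0],0.6],[[0,0,0],[0,0,0],0.4],[[0,0,0],[0,0,0],0.3],[[0,0,0],[0,0,0],0.3],[[0,0,-3],[0,0,0],0.3],[[0,0,-7],[0,0,0],0.3],[[0,0,-11],[0,0,0],0.3],[[5,-5,-13],[0,0,0],0.3],[[10,-10,-13],[0,0,0],0.3],[[14,-15,-13],[0,0,0],0.3],[[16,-20,-13],[0,0,0],0.3]]}}

```text
clock: 26.6
tool_pos: [0.4522, -0.241, 0.3024]
eef_rot: [-0.001, 1.0, -0.0, -0.0]
contact_force: [1.5, -0.5, -0.6]
opening: 0.701
finger_force: 0.0
```

Emit:
{"method": "carry_out", "body": {"rows": [[[0,-4,0],[0,0,0],0.3],[[0,-8,0],[0,0,0],0.3],[[0,-12,0],[0,0,0],0.3],[[0,-15,0],[0,0,0],0.3],[[0,-15,0],[0,0,0],0.3],[[0,-15,0],[0,0,0],0.3]]}}

```text
clock: 27.2
tool_pos: [0.4537, -0.3902, 0.3017]
eef_rot: [0.001, 1.0, 0.001, -0.0]
contact_force: [-0.1, 1.0, 0.0]
opening: 0.699
finger_force: 0.0
```

```bash
python3 -c "
from h import *
snap('side','s10');snap('top','t10')
a=cv2.imread('pics/s10.png')[175:275,180:313];b=cv2.imread('pics/t10.png')[115:221,197:303]
B=cv2.resize(b,(424,424),interpolation=cv2.INTER_CUBIC);A=cv2.resize(a,(376,283));A=cv2.copyMakeBorder(A,0,141,0,0,0)
cv2.imwrite('pics/c10.png',np.hstack([B,A]))"
```

```text
(no output)
```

View pics/c10.png

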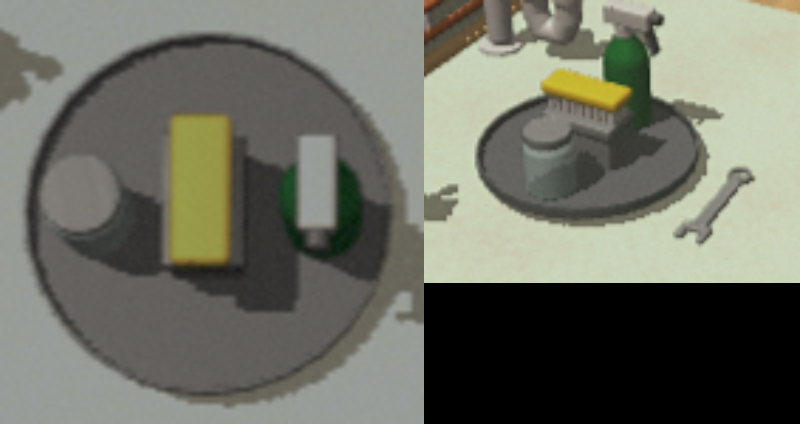

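```bash
python3 -c "
from h import *
f=lambda x,y,z:pt('t10',197+x/4-.375,115+y/4-.375,z)[:2]
t=f(210,214.5,.046);print(t)
for n,a in dict(brush=(199.5,190,.134),jar=(81,194,.117),head=(318,182,.204),tin=(203,270,.094)).items():print(n,(f(*a)-t).round(4))"
```

```text
[ 0.57959304 -0.00671656]
brush [-0.0015  0.0001]
jar [-0.001   0.0871]
head [-0.0116 -0.0862]
tin [-0.0517  0.0002]
```

Relative to the turntable centre, all offsets are within tolerance: brush (-1.5, 0) mm, jar (-1, +87), bottle (about -4, -86), tin about (-2, 0). Handing in.

```bash
python3 -c "
from plant import r
print(r.finish_job())"
```

```text
the job is handed in; nothing more can be done
None
```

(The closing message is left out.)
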